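Lock out the bench polisher and hold its cover open

ROBOT

A 6-joint arm with a two-finger parallel gripper is mounted at the origin on the work surface; the furniture and walls round the work are solid. World frame = base frame: x ahead of the robot, y to its left, z up, the work surface at z = 0. Lengths are in m, angles in rad, forces in N, time in s.
With the tool pointing down it reaches from about 0.35 to 0.85 m from the base axis. Payload 8.1 kg.
Tool frame: the origin (TCP) lies at the centre of the arm's flange, where the gripper is bolted on; the fingertips stand 186 mm ahead of it and the grasp point (between the pads) lies 167 mm ahead of it; z points along the fingers, y is the line along which they close (so a half turn about z gives the same grasp; the last joint's range is limited). The gripper opens to 93 mm and grips with 3 to 60 N. Pads are 15 mm wide; open, the fingers measure 128 mm over their backs; the gripper's body (75 mm by 188 mm) begins 65 mm behind the grasp point.
Start: joints at [-1.412, 0.13, 1.488, -0, 1.523, -0.085], TCP at [0.145, -0.582, 0.405] pointing down, gripper open.
Joint ranges: [-2.96, 2.96], [-0.89, 2.26], [0.02, 2.5], [-1.34, 4.48], [0, 2.73], [-2.66, 2.66]. Speed limits (rad/s): [2.39, 2.39, 2.79, 3.14, 3.14, 3.14].

INTERFACE

Orientations are given as a rotation vector (axis times angle).
In Python, from plant import robot gives the robot as it stands.
- The arm moves only by the tool apply_moves, never from a script. Its argument "series" is a list of rows, each a list of 2 entries, a list of its own where there are three numbers: the shift along the tool's x, y, z in mm, then the turn, a rotation vector about the tool's x, y, z in rad. A call has 1 to 12 rows; each row shifts and turns the commanded pose from where the row before left it, along the tool's axes as they then stand; what a row does not reach is not made up. A row lasts 1/12 s, in which the tool goes at most 41.7 mm and 7.16 degrees, less where a joint would pass 70% of its speed; a pose out of reach is approached as far as the arm can. A call is refused whole if a number of a shift passes 41.7 or a number of a turn 0.125, either way. A call with a gripper value outside its range is refused whole. "claw" is the opening, from 0 (shut) to 1 (fully open), set as the call begins (left out, the last holds). The fingers move at their own pace and stop on an object; "newtons" is the grip in N (left out, the last holds). Time passes only in rows, so rows that do not move let the fingers close. It gives the time, the measured TCP pose, the force, the opening and the grip force at its end, in the units of the state.
- robot.read_state(): the state, without advancing time (a new reading comes with each control period).
- robot.read_camera(name): name is "side" or "top"; returns (picture, depth): 400x640x3 uint8, blue, green, red; 400x640 float32, m along the optical axis (not along the pixel's ray), 0 where there is no reading.
- robot.calibration(name): a dict with "fx", "fy", "cx", "cy" (pixels), "extrinsics" (4x4, takes a point from world to camera coordinates). Camera axes: x right, y down, z forward; pixel columns grow to the right and rows downward; lengths in m; the calibration is good to about 2 mm. A picture is of the moment at which its call begins. calibration takes no time and is no camera call.
- robot.close_job(): hands the job in; it is judged then, once.
The state is a dict: "t": time; "q": joint angles; "dq": joint speeds; "joint_torque": joint torques, N m; "tool_pos": TCP position; "orientation": TCP orientation; "force": force on the tool from outside, world axes, zero at the start; "wrist_torque": the same for the moment, N m; "opening": finger opening in m; "gripper_force": force on a finger pad.
Only numpy, scipy, OpenCV 4.12 (cv2) and the standard library are available. Lean on these libraries where they do the work, as an engineer would, in place of code of your own. Each camera call takes 0.05 s, during which the arm holds its last target. There are 200 camera calls.

TASK

Make the bench polisher safe for a look inside: first turn the lock collar so that its pointer stands at the raised locked mark on the console. Then tug the cover up by its handle to learn whether the hidden catch holds it; if it is caught, do not force it but turn the round catch knob a quarter turn to free it (not before you have tugged). Raise the cover to about 45 degrees and finish while holding it there by hand, since it falls shut by itself; leave the tin, pot and tweezers beside the polisher where they are.

Things in the scene. Friction and masses are not known exactly. Their poses are not given: they have to be found in the camera images.
- polisher: Bench polisher: fixed grey housing 307 mm deep (x), 220 mm wide (y); console deck and shut cover both 90 mm above the bench. Origin: centre of its footprint on the bench; at rotation 0 x points away from the robot, z up. Front (-x) end: console deck (x -162 to -93 mm) with the lock collar on the right (y -65 mm) and the catch knob on the left (y +65 mm); behind it the cover.
- collar_grip (a point): Centre of the lock collar on its vertical axis, fixed to the polisher (and turned like it), 106 mm above the bench. Bright metal ring 48 mm across, 94 to 118 mm above the bench, round a fixed 26 mm post with its top at 124 mm. One pointer 7 mm wide sticks out 12 mm from its side, 106 to 116 mm above the bench.
- lock_collar (a joint): Collar angle, rad. 0 = pointer over the locked mark, a raised steel rib 14 x 5 x 6 mm on the deck at the collar's front (polisher's -x) side. Positive = counter-clockwise from above; starts at 0.6 to 1.3, so turn it clockwise. Range -0.3 to 1.5, no stop at the mark, friction 0.06 N m, stays where left. The pointer points along the polisher's -x axis turned by this angle.
- knob_grip (a point): Centre of the catch knob on its vertical axis, fixed to the polisher, 112 mm above the bench. Plain round black knob 36 mm across, 99 to 125 mm above the bench; its look does not show its angle. No stops, friction 0.06 N m, stays where left. A hidden tongue catches the cover or not (start unknown). If caught, 1.35 to 1.8 rad either way frees it; turning a free one may catch it.
- handle (a point): Middle of the cover's handle: a round bar 10 mm thick along the polisher's y axis, 84 mm long between its bends on two posts. Moves with the cover; when shut it is 127 mm above the bench, 38 mm above the cover's top, 170 mm in front of the hinge line and 38 mm above it.
- cover_hinge (a point): Middle of the cover's hinge line, fixed to the polisher at its back edge, 89 mm above the bench; the line runs along the polisher's y axis. Axes as the polisher's.
- cover (a joint): Opening angle of the cover, rad: 0 = shut, growing as its front edge rises, up to 1.45. Grey plate 228 x 218 mm, about 0.45 kg; it falls shut when let go (about 3 N at the handle lifts it). When caught it gives about 0.013 rad (2 mm at the handle), then stops hard; over 50 N at the catch is forcing.
- jump_ring_tin: Bystander: round grey lidded tin 76 mm across, 32 mm high, left of the polisher. Origin under its centre.
- flux_cup: Bystander: cream lidded pot 86 mm across, 72 mm high, left of the polisher. Origin under its centre.
- tweezers_b: Bystander: dark tweezers 161 x 22 x 7 mm lying right of the polisher. Origin under the centre, x along the length.

How it is judged:
On the way, in this order (a step that is already met when the one before it is completed fails the run):
1. the lock collar's pointer stands at the locked mark (within 0.12 rad) (value of joint lock_collar between -0.12 and 0.12 rad), for 0.2 s.
2. the cover is tugged up by hand (by 0.006 rad or more), the catch knob not yet turned (value of joint cover above 0.006 rad and contact force between the fingers and cover above 0.5 N and distance of tongue_end from where it was at the start of the episode below 0.008 m), for 0.1 s.
At the end, for the whole second after the job is handed in: The cover is held still by the fingers at 0.6 to 1.05 rad (34 to 60 degrees), no loose thing props it, and the lock collar's pointer is within 0.15 rad of the locked mark (value of joint cover between 0.6 and 1.05 rad and velocity of joint cover between -0.05 and 0.05 rad/s and contact force between the fingers and cover above 0.5 N and value of joint lock_collar between -0.15 and 0.15 rad and contact force between cover and jump_ring_tin below 0.1 N and contact force between cover and flux_cup below 0.1 N and contact force between cover and tweezers_b below 0.1 N); the arm keeps its last pose, push and grip.
It fails at once if the cover is raised (over 0.03 rad) while the collar is not at its locked mark (more than 0.2 rad off) (value of joint cover above 0.03 rad and (value of joint lock_collar above 0.2 rad or value of joint lock_collar below -0.2 rad)).
It fails at once if the cover is forced against its catch (over 50 N at the catch) (contact force between tongue and keeper above 50 N).
It fails at once if one of the tin, pot or tweezers is pushed more than 30 mm away (distance of any of jump_ring_tin, flux_cup, tweezers_b from where it was at the start of the episode above 0.03 m).
It also fails if it takes over 72 s, if anything falls off the work surface, if the arm or the gripper's body presses on something with over 40 N, if the wrist force passes 120 N, or if a joint passes its speed limit or range.

## Working session

There is one attempt and no reset: what is moved stays moved. The work goes in short steps, Python scripts to look and compute and a tool call to move; the robot and the scene stay as the last step left them, time stands still between calls to the robot, and variables do not carry over. Pictures are saved under pics/ and viewed, at most 10 in all, crops included, and the job is handed in when it is done.

Besides the shell and the picture viewer there is one more tool, called after "Call:" as name(argument=value, ...), one argument or row to a line, values as JSON. apply_moves: Moves the arm, as the interface text tells. Its arguments: {"type":"object","properties":{"series":{"type":"array"},"claw":{"type":"number"},"newtons":{"type":"number"}},"required":["series"]}

```bash
ls; mkdir -p pics; python3 - <<'E'
from plant import robot
import cv2,numpy as np
s=robot.read_state();print(s)
for n in("top","side"):
    p,d=robot.read_camera(n);cv2.imwrite(f"pics/{n}0.png",p);np.save(f"{n}0.npy",d);print(robot.calibration(n))
E
```

```text
pics
{'t': 0.0, 'q': array([-1.41237761e+00,  1.31122103e-01,  1.48925473e+00, -1.70638104e-05,
        1.52300323e+00, -8.53937001e-02]), 'dq': array([ 1.34362673e-03, -3.87961948e-04,  9.20725694e-05, -6.19686719e-04,
        1.05563351e-03,  2.44632972e-03]), 'joint_torque': array([-1.27796618e-03, -5.59857130e+01, -4.91752195e+01,  7.68499472e-02,
        3.57962621e-02, -1.35132364e-04]), 'tool_pos': array([ 0.14482861, -0.58202402,  0.40372397]), 'orientation': array([-3.11650525e+00, -3.81815932e-01,  1.29172321e-04]), 'force': array([ 0.56716087, -0.63491616, -0.22451256]), 'wrist_torque': array([ 0.01744834, -0.01608887,  0.02168442]), 'gripper_force': 0.0, 'opening': 0.0929972185448103}
{'fx': 442.5401229479791, 'fy': 442.5401229479791, 'cx': 323.45731076289155, 'cy': 192.85947158663052, 'extrinsics': array([[ 0.0099077 , -0.99990088,  0.01000303,  0.00860412],
       [-0.98552502, -0.01145735, -0.16914246,  0.60503145],
       [ 0.16924031, -0.00818242, -0.98554085,  0.95130705],
       [ 0.        ,  0.        ,  0.        ,  1.        ]])}
{'fx': 394.22597131603595, 'fy': 394.22597131603595, 'cx': 331.0171065563755, 'cy': 198.3670003737048, 'extrinsics': array([[ 0.8574718 , -0.51452663,  0.00210965, -0.50951178],
       [-0.24918563, -0.41885448, -0.87319382,  0.27047873],
       [ 0.45016511,  0.74821339, -0.48736854,  0.62833923],
       [ 0.        ,  0.        ,  0.        ,  1.        ]])}
```

View pics/top0.png

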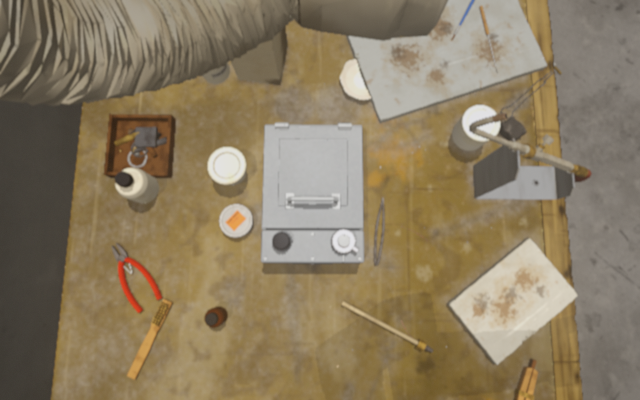

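View pics/side0.png

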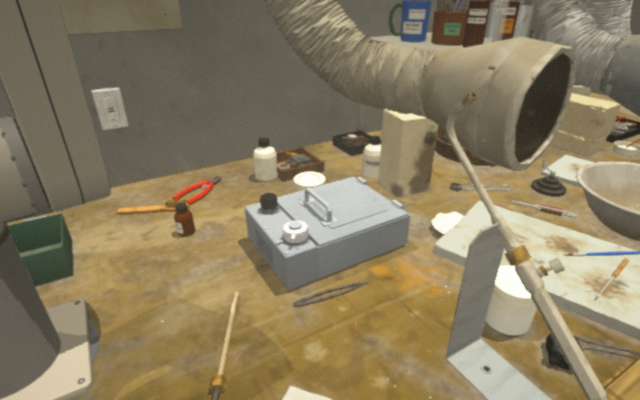

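The top view shows the knob at (282,241), the collar at (343,240) with its pointer to the lower right at (356,250), and the handle from (289,201) to (338,201). The pot is at (227,166), the tin at (236,221) and the tweezers at (379,233). A hose hangs above the back. I'll zoom in.

```bash
cat > h.py <<'E'
import numpy as np,cv2
from plant import robot
def ray(n,u,v,z):
    c=robot.calibration(n);E=c["extrinsics"];R=E[:3,:3];t=E[:3,3]
    o=-R.T@t;d=R.T@np.array([(u-c["cx"])/c["fx"],(v-c["cy"])/c["fy"],1])
    return o+d*(z-o[2])/d[2]
def dep(n,d,u,v):
    c=robot.calibration(n);E=c["extrinsics"];Z=d[int(round(v)),int(round(u))]
    return E[:3,:3].T@(np.array([(u-c["cx"])/c["fx"]*Z,(v-c["cy"])/c["fy"]*Z,Z])-E[:3,3])
def proj(n,P):
    c=robot.calibration(n);E=c["extrinsics"];p=E[:3,:3]@P+E[:3,3]
    return c["fx"]*p[0]/p[2]+c["cx"],c["fy"]*p[1]/p[2]+c["cy"]
E
python3 - <<'E'
from h import *
p=cv2.imread("pics/top0.png");cv2.imwrite("pics/c1.png",cv2.resize(p[110:275,250:390],None,fx=3.6*1,fy=3.6,interpolation=cv2.INTER_CUBIC))
p=cv2.imread("pics/side0.png");cv2.imwrite("pics/c2.png",cv2.resize(p[170:290,235:415],None,fx=4.4,fy=4.4,interpolation=cv2.INTER_CUBIC))
d=np.load("top0.npy");ds=np.load("side0.npy")
for nm,u,v,z in[("knob",282,241,.125),("post",343,240,.124),("hL",289,201,.127),("hR",338,201,.127)]:
    print(nm,ray("top",u,v,z).round(4),dep("top",d,u,v).round(4))
for u,v in[(370,10),(430,20),(200,40),(290,15),(260,60),(100,90)]:print("hose top",u,v,dep("top",d,u,v).round(3))
for u,v in[(500,150),(450,120),(430,60),(300,20),(350,35),(560,50),(515,155),(460,130),(490,210)]:print("hose side",u,v,dep("side",ds,u,v).round(3))
E
```

```text
knob [0.4908 0.1    0.125 ] [0.4907 0.0999 0.1262]
post [ 0.4943 -0.0256  0.124 ] [ 0.4943 -0.0256  0.1239]
hL [0.5739 0.0874 0.127 ] [0.5755 0.0882 0.1162]
hR [ 0.5751 -0.0148  0.127 ] [ 0.5797 -0.016   0.097 ]
hose top 370 10 [ 0.866 -0.058  0.357]
hose top 430 20 [ 0.868 -0.167  0.327]
hose top 200 40 [0.795 0.218 0.38 ]
hose top 290 15 [0.886 0.081 0.307]
hose top 260 60 [0.888 0.159 0.125]
hose top 100 90 [0.677 0.331 0.454]
hose side 500 150 [ 0.883 -0.167  0.248]
hose side 450 120 [ 0.663 -0.225  0.361]
hose side 430 60 [0.917 0.089 0.377]
hose side 300 20 [0.696 0.318 0.455]
hose side 350 35 [0.8   0.254 0.421]
hose side 560 50 [ 0.976 -0.18   0.429]
hose side 515 155 [ 0.919 -0.179  0.233]
hose side 460 130 [ 0.871 -0.072  0.262]
hose side 490 210 [ 0.663 -0.323  0.257]
```

View pics/c1.png

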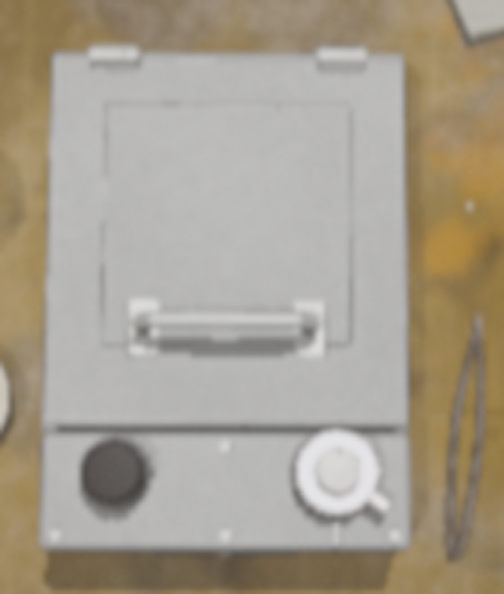

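View pics/c2.png

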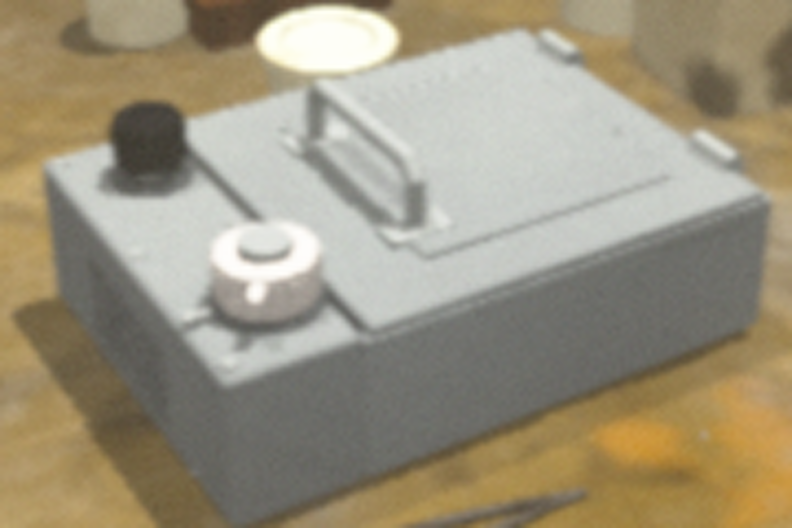

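The crops show the pointer tip at about (384,510) in c1, to the front right at around 0.8 to 0.9 rad counter-clockwise. The rib mark is at about (336,532), and the handle bar lies along row 318.

```bash
python3 - <<'E'
from h import *
def r(u,v,z):return ray("top",250+(u+.5)/3.6-.5,110+(v+.5)/3.6-.5,z)
for n,a in dict(knob=(115,471,.125),post=(338,469,.124),collar=(338,472,.118),tip=(384,510,.111),rib=(336,532,.096),hL=(140,319,.130),hR=(311,319,.130),fl=(42,548,.09),fr=(409,548,.09),bl=(54,55,.09),br=(404,57,.09)).items():print(n,r(*a).round(4))
def s(u,v,z):return ray("side",235+(u+.5)/4.4-.5,170+(v+.5)/4.4-.5,z)
for n,a in dict(knob=(147,115,.125),post=(263,240,.124),tip=(257,294,.111),hL=(325,88,.130),hR=(410,175,.13),fl=(45,162,.09),fr=(230,382,.09),br=(768,197,.09),bl=(522,32,.09)).items():print("S",n,s(*a).round(4))
E
```

```text
knob [0.4919 0.1009 0.125 ]
post [ 0.4944 -0.0267  0.124 ]
collar [ 0.4931 -0.027   0.118 ]
tip [ 0.4719 -0.0541  0.111 ]
rib [ 0.4594 -0.0271  0.096 ]
hL [0.5792 0.0883 0.13  ]
hR [ 0.5803 -0.0105  0.13  ]
fl [0.4485 0.1456 0.09  ]
fr [ 0.4507 -0.0705  0.09  ]
bl [0.7507 0.1483 0.09  ]
br [ 0.7523 -0.069   0.09  ]
S knob [0.4948 0.1046 0.125 ]
S post [ 0.4942 -0.0271  0.124 ]
S tip [ 0.4812 -0.0462  0.111 ]
S hL [0.5807 0.0761 0.13  ]
S hR [ 0.5738 -0.0206  0.13  ]
S fl [0.4525 0.1452 0.09  ]
S fr [ 0.4551 -0.0714  0.09  ]
S br [ 0.7509 -0.0728  0.09  ]
S bl [0.7496 0.1463 0.09  ]
```

Call:
apply_moves(
  series=[
    [[27.8, -26.7, 3], [0, 0, 0]],
    [[27.8, -26.7, 3], [0, 0, 0]],
    [[27.8, -26.7, 3], [0, 0, 0]],
    [[27.8, -26.7, 3], [0, 0, 0]],
    [[27.8, -26.7, 3], [0, 0, 0]],
    [[27.8, -26.7, 3], [0, 0, 0]],
    [[27.8, -26.7, 3], [0, 0, 0]],
    [[27.8, -26.7, 3], [0, 0, 0]],
    [[27.8, -26.7, 3], [0, 0, 0]],
    [[27.8, -26.7, 3], [0, 0, 0]],
    [[27.8, -26.7, 3], [0, 0, 0]],
    [[27.8, -26.7, 3], [0, 0, 0]],
  ],
  claw=1,
  newtons=20,
)

```text
t: 1.1
tool_pos: [0.3916, -0.1889, 0.3684]
orientation: [-3.118, -0.382, 0.0]
force: [0.5, -1.5, 0.0]
opening: 0.0928
gripper_force: 0.0
```

Call:
apply_moves(
  series=[
    [[27.8, -26.7, 3], [0, 0, 0]],
    [[27.8, -26.7, 3], [0, 0, 0]],
    [[27.8, -26.7, 3], [0, 0, 0]],
    [[27.8, -26.7, 3], [0, 0, 0]],
    [[27.8, -26.7, 3], [0, 0, 0]],
    [[0, 0, 0], [0, 0, -0.12]],
    [[0, 0, 0], [0, 0, -0.12]],
    [[0, 0, 0], [0, 0, -0.12]],
    [[0, 0, 0], [0, 0, -0.12]],
    [[0, 0, 0], [0, 0, -0.12]],
    [[0, 0, 0], [0, 0, -0.057]],
    [[0, 0, 0], [0, 0, 0]],
  ],
)

```text
t: 2.1
tool_pos: [0.4937, -0.0276, 0.3533]
orientation: [-2.826, -1.371, 0.001]
force: [-0.1, 0.2, 0.1]
opening: 0.0928
gripper_force: 0.0
```

```bash
cat >> h.py <<'E'
from scipy.spatial.transform import Rotation as Ro
def to(x,y,z,psi):
    "print shift (mm, tool axes now) and turn to tool-down pose with GRASP point at x,y,z, tool x at yaw psi"
    s=robot.read_state();R=Ro.from_rotvec(s["orientation"]);M=R.as_matrix()
    T=np.array([[np.cos(psi),np.sin(psi),0],[np.sin(psi),-np.cos(psi),0],[0,0,-1]])
    g=s["tool_pos"]+.167*M[:,2]
    print("t",s["t"],"grasp",g.round(4),"psi",round(np.arctan2(M[1,0],M[0,0]),4),"q6",s["q"][5].round(3),"open",s["opening"].round(4),"F",s["force"].round(1))
    print("shift",(M.T@(np.array([x,y,z])+T[:,2]*-.167-s["tool_pos"])*1e3).round(1),"turn",(R.inv()*Ro.from_matrix(T)).as_rotvec().round(3))
E
python3 - <<'E'
from h import *
to(.494,-.027,.116,.9)
p,d=robot.read_camera("top");cv2.imwrite("pics/t1.png",cv2.resize(p[180:275,250:400],None,fx=5,fy=5,interpolation=cv2.INTER_CUBIC))
E
```

```text
Traceback (most recent call last):
  File "h.py", line 19, in to
    print("t",s["t"],"grasp",g.round(4),"psi",round(np.arctan2(M[1,0],M[0,0]),4),"q6",s["q"][5].round(3),"open",s["opening"].round(4),"F",s["force"].round(1))
                                                                                                                ^^^^^^^^^^^^^^^^^^
AttributeError: 'float' object has no attribute 'round'
```

Call:
apply_moves(
  series=[
    [[0, 0, 20], [0, 0, 0]],
    [[0, 0, 20], [0, 0, 0]],
    [[0, 0, 15], [0, 0, 0]],
    [[0, 0, 10], [0, 0, 0]],
    [[0, 0, 5], [0, 0, 0]],
    [[0, 0, 0], [0, 0, 0]],
  ],
)

```text
t: 2.6
tool_pos: [0.4934, -0.0277, 0.2825]
orientation: [-2.828, -1.365, 0.003]
force: [0.6, -0.3, 1.5]
opening: 0.0927
gripper_force: 0.0
```

```bash
sed -i 's/s\["opening"\].round(4)/round(float(s["opening"]),4)/' h.py
python3 - <<'E'
from h import *
to(.494,-.027,.116,.9)
p,d=robot.read_camera("side");cv2.imwrite("pics/t1.png",cv2.resize(p[150:270,230:390],None,fx=5,fy=5,interpolation=cv2.INTER_CUBIC))
E
```

```text
t 2.6 grasp [ 0.493  -0.0276  0.1155] psi 0.8997 q6 0.511 open 0.0927 F [ 0.6 -0.3  1.5]
shift [ 0.9  0.  -0.5] turn [-0.002  0.001 -0.   ]
```

View pics/t1.png

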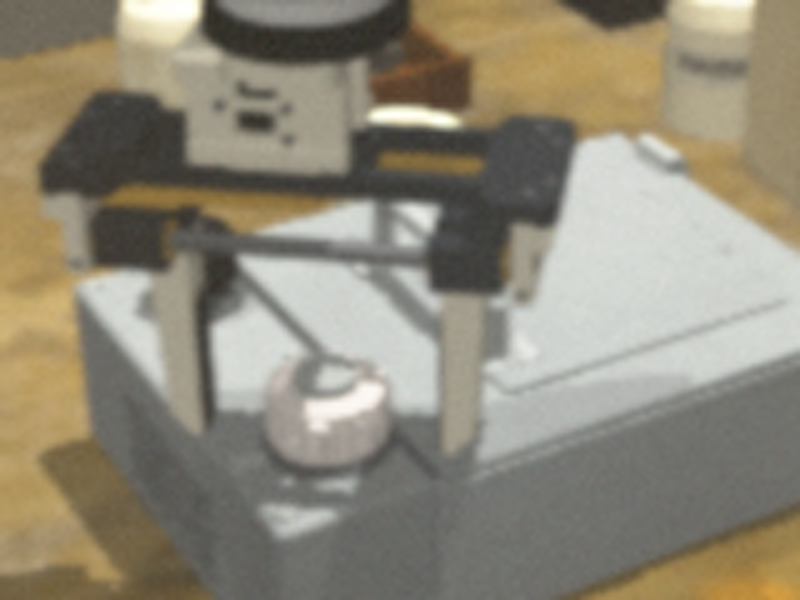

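The open fingers straddle the collar, at (190,420) and (460,440), and the pointer faces the camera between them at (320,420). Closing.

Call:
apply_moves(
  series=[
    [[0, 0, 0], [0, 0, 0]],
    [[0, 0, 0], [0, 0, 0]],
    [[0, 0, 0], [0, 0, 0]],
    [[0, 0, 0], [0, 0, 0]],
    [[0, 0, 0], [0, 0, 0]],
    [[0, 0, 0], [0, 0, 0]],
    [[0, 0, 0], [0, 0, 0]],
    [[0, 0, 0], [0, 0, 0]],
  ],
  claw=0,
  newtons=20,
)

```text
t: 3.32
tool_pos: [0.4938, -0.0276, 0.2838]
orientation: [-2.828, -1.367, 0.0]
force: [-1.8, 0.4, 0.2]
opening: 0.0481
gripper_force: 20.0
```

Call:
apply_moves(
  series=[
    [[0, 0, 0], [0, 0, 0.1]],
    [[0, 0, 0], [0, 0, 0.1]],
    [[0, 0, 0], [0, 0, 0.1]],
    [[0, 0, 0], [0, 0, 0.1]],
    [[0, 0, 0], [0, 0, 0.1]],
    [[0, 0, 0], [0, 0, 0.1]],
    [[0, 0, 0], [0, 0, 0.1]],
    [[0, 0, 0], [0, 0, 0.1]],
    [[0, 0, 0], [0, 0, 0.07]],
    [[0, 0, 0], [0, 0, 0]],
    [[0, 0, 0], [0, 0, 0]],
  ],
)

```text
t: 4.23
tool_pos: [0.4937, -0.0272, 0.2838]
orientation: [-3.14, -0.052, 0.002]
force: [-4.3, 3.4, 4.4]
opening: 0.0474
gripper_force: 20.0
```

```bash

python3 - <<'E'
from h import *
to(.494,-.027,.116,.01)
p,d=robot.read_camera("side");p2,d=robot.read_camera("top")
a=cv2.resize(p[200:265,260:330],None,fx=5.6,fy=5.6,interpolation=cv2.INTER_CUBIC)
b=cv2.resize(p2[210:275,305:375],None,fx=5.6,fy=5.6,interpolation=cv2.INTER_CUBIC)
cv2.imwrite("pics/t2.png",np.hstack([a,b]))
for n,o in(("side",(260,200)),("top",(305,210))):
  for th in (-.2,0,.2):
    c=np.array([.494,-.027,.111])+.036*np.array([-np.cos(th+.01),-np.sin(th+.01),0]);u,v=proj(n,c);print(n,th,((u+.5-o[0])*5.6).round(),((v+.5-o[1])*5.6).round())
E
```

```text
t 4.2333 grasp [ 0.4935 -0.0271  0.1168] psi 0.0331 q6 1.378 open 0.0474 F [-4.3  3.4  4.4]
shift [ 0.3 -0.2  0.8] turn [-0.001  0.001  0.023]
side -0.2 96.0 189.0
side 0 103.0 200.0
side 0.2 114.0 209.0
top -0.2 199.0 269.0
top 0 218.0 271.0
top 0.2 238.0 269.0
```

View pics/t2.png

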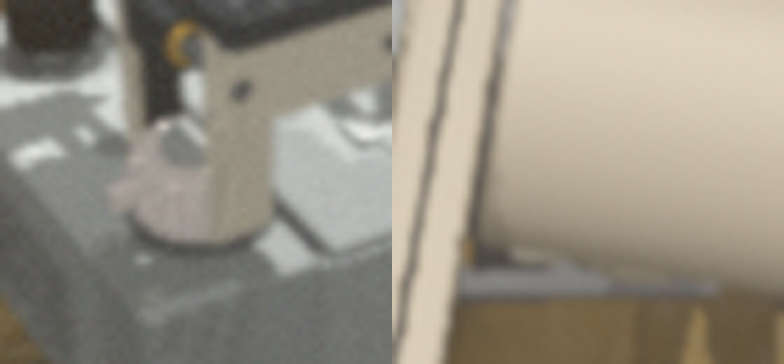

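Call:
apply_moves(
  series=[
    [[0, 0, 0], [0, 0, 0]],
    [[0, 0, 0], [0, 0, 0]],
    [[0, 0, 0], [0, 0, 0]],
    [[0, 0, 0], [0, 0, 0]],
    [[0, 0, -15], [0, 0, 0]],
    [[0, 0, -30], [0, 0, 0]],
    [[0, 0, -30], [0, 0, 0]],
    [[0, -40, 0], [0, 0, 0]],
    [[0, -40, 0], [0, 0, 0]],
    [[0, -40, 0], [0, 0, 0]],
    [[0, -40, 0], [0, 0, 0]],
    [[0, -40, 0], [0, 0, 0]],
  ],
  claw=1,
)

```text
t: 5.33
tool_pos: [0.4875, 0.1738, 0.359]
orientation: [-3.141, -0.048, -0.001]
force: [0.9, -0.7, 0.5]
opening: 0.0929
gripper_force: 0.0
```

```bash

python3 - <<'E'
from h import *
to(.580,.038,.127,1.58)
p,d=robot.read_camera("side");p2,d=robot.read_camera("top")
a=cv2.resize(p[200:265,260:330],None,fx=5.6,fy=5.6,interpolation=cv2.INTER_CUBIC)
b=cv2.resize(p2[210:275,305:375],None,fx=5.6,fy=5.6,interpolation=cv2.INTER_CUBIC)
cv2.imwrite("pics/t3.png",np.hstack([a,b]))
E
```

```text
t 5.3333 grasp [0.4876 0.1738 0.192 ] psi 0.0307 q6 1.784 open 0.0929 F [ 0.9 -0.7  0.5]
shift [ 88.3 138.6  65.1] turn [ 1.000e-03 -1.000e-03 -1.549e+00]
```

View pics/t3.png

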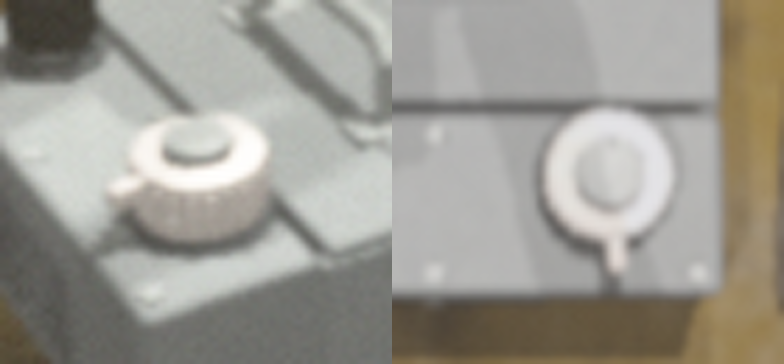

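The pointer now points nearly straight to the front. In the top crop its tip is at (616,272), with the post at (610,172).

```bash

python3 - <<'E'
from h import *
def T(u,v,z):return ray("top",305+(u-392+.5)/5.6-.5,210+(v+.5)/5.6-.5,z)
def S(u,v,z):return ray("side",260+(u+.5)/5.6-.5,200+(v+.5)/5.6-.5,z)
for f,po,co,ti,fr in((T,(610,172),(608,174),(616,272),((392,295),(718,293))),(S,(197,140),(200,152),(115,191),((0,140),(145,322)))):
    a=f(*po,.124);c=f(*co,.118);t=f(*ti,.111);e=f(*fr[1],.09)-f(*fr[0],.09)
    print(a.round(4),c.round(4),t.round(4),"edge yaw",np.arctan2(e[0],-e[1]).round(3))
    for q in(a,c):print(np.arctan2(-(t-q)[1],-(t-q)[0]).round(3))
E
```

```text
[ 0.4936 -0.0266  0.124 ] [ 0.4933 -0.0262  0.118 ] [ 0.4575 -0.0297  0.111 ] edge yaw 0.016
0.083
0.096
[ 0.4942 -0.0288  0.124 ] [ 0.4955 -0.0278  0.118 ] [ 0.4638 -0.0251  0.111 ] edge yaw -0.005
-0.122
-0.086
```

```bash

python3 - <<'E'
from h import *
P=[robot.read_camera("top")[0].astype(float).mean(2) for _ in range(8)];g=np.mean(P,0)
C=cv2.cvtColor(robot.read_camera("top")[0],cv2.COLOR_BGR2GRAY)
print(g[249:264,335:352].round().astype(int))
print("ring")
m=g[225:254,325:362]; print((m>190).sum())
ys,xs=np.nonzero(m>200);print(xs.mean()+325,ys.mean()+225,xs.min()+325,xs.max()+325,ys.min()+225)
for p,z in[((.494,-.027),.124),((.494,-.027),.118),((.4575,-.0274),.111),((.4615,-.0273),.111)]:print(proj("top",np.array([*p,z])))
E
```

```text
[[159 187 207 216 220 221 221 219 218 217 219 221 222 222 219 209 189]
 [122 155 186 201 210 216 219 220 220 219 218 218 215 209 198 178 161]
 [100 122 152 166 181 193 202 209 212 212 210 203 189 177 163 145 145]
 [111 106 113 120 136 151 165 181 197 209 208 186 151 130 134 143 154]
 [137 115 101  97 102 110 119 142 180 210 211 180 131 114 133 154 163]
 [153 133 116 105 101 101  99 118 170 209 213 184 144 137 150 161 165]
 [160 151 141 128 121 116 108 116 166 208 215 194 164 156 161 164 165]
 [163 162 158 151 147 141 125 119 162 205 213 198 174 163 164 165 164]
 [164 164 164 162 161 157 142 124 152 192 201 190 172 163 163 164 164]
 [164 164 164 165 164 163 151 127 133 160 172 173 167 163 163 164 164]
 [164 164 165 164 164 164 154 130 119 125 140 159 164 163 163 164 164]
 [162 161 161 161 161 161 152 129 114 111 127 152 161 161 160 160 161]
 [148 147 147 147 147 147 139 119 106 105 118 139 147 147 146 147 147]
 [120 119 118 119 119 119 113 101  93  93 101 114 119 119 118 119 118]
 [ 93  92  92  92  92  92  90  86  84  85  87  90  92  92  92  93  94]]
ring
367
343.7913907284768 240.12582781456953 333 354 230
(np.float64(343.6889162950204), np.float64(240.13115114441092))
(np.float64(343.52980798987824), np.float64(240.31571553306856))
(np.float64(343.4987354666702), np.float64(258.1616828939417))
(np.float64(343.45498351834595), np.float64(256.2174091054304))
```

```bash

python3 - <<'E'
from h import *
g=cv2.imread("pics/top0.png").astype(float).mean(2)
print(g[249:264,335:360].round().astype(int))
print([proj("top",np.array([x,-.0273,.096])) for x in(.452,.458,.466)])
E
```

```text
[[171 198 215 224 228 229 228 226 225 225 226 228 229 228 223 209 188 179
  198 217 224 221 205 183 176]
 [138 158 186 209 220 224 226 227 228 228 227 226 224 219 207 183 148 139
  164 191 212 219 209 186 177]
 [117 119 149 180 194 205 213 217 220 220 214 210 204 191 172 149 124 120
  133 155 181 198 194 181 178]
 [122 111 121 139 149 167 181 186 191 190 180 173 166 149 140 135 126 122
  124 129 146 166 177 179 179]
 [146 132 121 115 114 127 136 136 140 140 133 130 134 141 154 157 147 136
  128 124 128 149 171 179 179]
 [168 158 142 125 118 117 118 119 127 124 119 125 142 161 174 175 168 158
  142 130 130 151 172 180 179]
 [179 175 162 147 140 139 139 150 162 149 138 146 162 175 181 182 179 174
  161 146 147 163 176 178 178]
 [181 180 175 168 164 164 165 176 186 171 162 167 175 180 181 181 182 180
  174 166 166 173 177 178 180]
 [181 181 180 179 178 177 177 185 192 180 175 178 180 181 181 181 181 181
  179 177 176 176 180 187 195]
 [181 182 182 181 181 180 180 186 192 181 178 182 180 180 180 181 181 180
  180 179 178 177 181 196 207]
 [181 182 181 181 180 180 180 187 193 181 177 181 181 180 180 180 181 180
  180 180 179 177 180 192 202]
 [179 179 178 178 178 178 178 183 188 178 175 178 178 178 177 177 178 177
  177 177 177 175 176 180 185]
 [164 165 164 164 164 164 162 162 165 161 161 163 163 163 163 163 163 163
  163 163 163 162 161 160 159]
 [133 134 133 133 133 134 130 125 126 129 132 133 132 133 134 133 133 133
  134 133 133 134 133 131 130]
 [105 104 105 104 105 104 102  98  97 102 104 102 103 104 105 106 106 107
  108 108 106 105 104 104 110]]
[(np.float64(343.05695020444665), np.float64(260.964814086616)), (np.float64(343.06380467007824), np.float64(258.0903755996265)), (np.float64(343.0729208173215), np.float64(254.26749488253174))]
```

Compared with the rib at column 342.9, the tip at 344.6 is about 0.07 rad short. I'll go back and turn that much further.

Call:
apply_moves(
  series=[
    [[0, 40, 0], [0, 0, 0]],
    [[0, 40, 0], [0, 0, 0]],
    [[0, 40, 0], [0, 0, 0]],
    [[0, 40, 0], [0, 0, 0]],
    [[0, 40, 0], [0, 0, 0]],
    [[0, 0, 0], [0, 0, 0]],
    [[0, 0, 25], [0, 0, 0]],
    [[0, 0, 25], [0, 0, 0]],
    [[0, 0, 15], [0, 0, 0]],
    [[0, 0, 10], [0, 0, 0]],
    [[0, 0, 0], [0, 0, 0]],
  ],
)

```text
t: 6.8
tool_pos: [0.4929, -0.0277, 0.2813]
orientation: [-3.14, -0.047, 0.006]
force: [0.6, 0.4, -0.0]
opening: 0.0932
gripper_force: 0.0
```

Call:
apply_moves(
  series=[
    [[0, 0, 0], [0, 0, 0]],
    [[0, 0, 0], [0, 0, 0]],
    [[0, 0, 0], [0, 0, 0]],
    [[0, 0, 0], [0, 0, 0]],
    [[0, 0, 0], [0, 0, 0]],
    [[0, 0, 0], [0, 0, 0]],
    [[0, 0, 0], [0, 0, 0]],
    [[0, 0, 0], [0, 0, 0.035]],
    [[0, 0, 0], [0, 0, 0.035]],
    [[0, 0, 0], [0, 0, 0]],
    [[0, 0, 0], [0, 0, 0]],
    [[0, 0, 0], [0, 0, 0]],
  ],
  claw=0,
)

```text
t: 7.8
tool_pos: [0.4939, -0.0272, 0.284]
orientation: [-3.14, 0.059, 0.0]
force: [-1.8, 5.3, 3.0]
opening: 0.0479
gripper_force: 20.0
```

Call:
apply_moves(
  series=[
    [[0, 0, 0], [0, 0, 0]],
    [[0, 0, 0], [0, 0, 0]],
    [[0, 0, 0], [0, 0, 0]],
    [[0, 0, 0], [0, 0, 0]],
    [[0, 0, -15], [0, 0, 0]],
    [[0, 0, -30], [0, 0, 0]],
    [[0, 0, -30], [0, 0, 0]],
    [[0, -40, 0], [0, 0, 0]],
    [[0, -40, 0], [0, 0, 0]],
    [[0, -40, 0], [0, 0, 0]],
    [[0, -40, 0], [0, 0, 0]],
    [[0, -40, 0], [0, 0, 0]],
  ],
  claw=1,
)

```text
t: 8.8
tool_pos: [0.5016, 0.1737, 0.3589]
orientation: [3.141, -0.062, 0.001]
force: [-0.5, 0.6, -0.0]
opening: 0.0929
gripper_force: 0.0
```

```bash

python3 - <<'E'
from h import *
g=np.mean([robot.read_camera("top")[0].astype(float).mean(2) for _ in range(4)],0)
print(g[251:261,338:350].round().astype(int))
to(.580,.038,.127,1.58)
E
```

```text
[[171 192 196 202 209 213 211 205 197 191 183 163]
 [130 152 156 166 187 203 207 194 167 147 139 133]
 [103 112 110 123 163 200 212 193 147 113 117 133]
 [103 101  98 107 155 203 216 196 147 117 135 150]
 [121 120 115 112 155 203 216 199 156 134 151 162]
 [146 146 137 121 155 202 214 201 168 151 159 164]
 [161 160 150 126 146 190 204 196 174 161 162 164]
 [165 164 152 126 130 161 175 178 170 163 163 163]
 [164 164 153 126 116 128 143 161 165 164 163 163]
 [162 161 151 126 112 115 129 152 161 161 160 160]]
t 9.0 grasp [0.5015 0.1729 0.1915] psi -0.0363 q6 1.843 open 0.093 F [-0.3 -0.   0.4]
shift [ 83.3 132.1  64.5] turn [ 0.000e+00  1.000e-03 -1.616e+00]
```

The tip moved to column 343.95, so it is within about 0.03 rad. Next is the handle.

Call:
apply_moves(
  series=[
    [[0, 0, 0], [0, 0, -0.124]],
    [[0, 0, 0], [0, 0, -0.124]],
    [[0, 0, 0], [0, 0, -0.124]],
    [[0, 0, 0], [0, 0, -0.124]],
    [[0, 0, 0], [0, 0, -0.124]],
    [[0, 0, 0], [0, 0, -0.124]],
    [[0, 0, 0], [0, 0, -0.124]],
    [[0, 0, 0], [0, 0, -0.124]],
    [[0, 0, 0], [0, 0, -0.124]],
    [[0, 0, 0], [0, 0, -0.124]],
    [[0, 0, 0], [0, 0, -0.124]],
    [[0, 0, 0], [0, 0, -0.124]],
  ],
)

```text
t: 10.0
tool_pos: [0.502, 0.1703, 0.3587]
orientation: [2.348, 2.086, -0.001]
force: [-0.0, 0.3, 0.8]
opening: 0.0928
gripper_force: 0.0
```

Call:
apply_moves(
  series=[
    [[0, 0, 0], [0, 0, -0.124]],
    [[-34, 19.3, 0], [0, 0, 0]],
    [[-34, 19.3, 0], [0, 0, 0]],
    [[-34, 19.3, 0], [0, 0, 0]],
    [[-34, 19.3, 0], [0, 0, 0]],
    [[0, 0, 0], [0, 0, 0]],
    [[0, 0, 0], [0, 0, 0]],
  ],
)

```text
t: 10.58
tool_pos: [0.5796, 0.0325, 0.3584]
orientation: [-2.225, -2.217, 0.001]
force: [-0.1, 1.0, -0.0]
opening: 0.0929
gripper_force: 0.0
```

```bash

python3 - <<'E'
from h import *
to(.580,.038,.132,1.58)
E
```

```text
t 10.5833 grasp [0.5795 0.0324 0.1914] psi 1.5672 q6 -0.028 open 0.0929 F [-0.1  1.  -0. ]
shift [ 5.5  0.4 59.4] turn [-0.001  0.001 -0.013]
```

Call:
apply_moves(
  series=[
    [[5, 0, 10], [0, 0, -0.013]],
    [[0, 0, 20], [0, 0, 0]],
    [[0, 0, 15], [0, 0, 0]],
    [[0, 0, 10], [0, 0, 0]],
    [[0, 0, 4], [0, 0, 0]],
    [[0, 0, 0], [0, 0, 0]],
    [[0, 0, 0], [0, 0, 0]],
  ],
)

```text
t: 11.17
tool_pos: [0.5791, 0.0418, 0.3001]
orientation: [2.204, 2.239, 0.0]
force: [-0.1, 0.7, 0.2]
opening: 0.0929
gripper_force: 0.0
```

Call:
apply_moves(
  series=[
    [[0, 0, 0], [0, 0, 0]],
    [[0, 0, 0], [0, 0, 0]],
    [[0, 0, 0], [0, 0, 0]],
    [[0, 0, 0], [0, 0, 0]],
    [[0, 0, 0], [0, 0, 0]],
    [[0, 0, 0], [0, 0, 0]],
    [[0, 0, 0], [0, 0, 0]],
    [[0, 0, 0], [0, 0, 0]],
    [[0, 0, 0], [0, 0, 0]],
    [[0, 0, 0], [0, 0, 0]],
    [[0, 0, 0], [0, 0, 0]],
    [[0, 0, 0], [0, 0, 0]],
  ],
  claw=0,
  newtons=20,
)

```text
t: 12.17
tool_pos: [0.5792, 0.0413, 0.2997]
orientation: [-2.205, -2.238, 0.0]
force: [0.3, -0.3, 0.7]
opening: 0.0176
gripper_force: 0.0
```

Call:
apply_moves(
  series=[
    [[0, 0, 0], [0, 0, 0]],
    [[0, 0, 0], [0, 0, 0]],
    [[0, 0, 0], [0, 0, 0]],
    [[0, 0, 0], [0, 0, 0]],
    [[0, 0, 0], [0, 0, 0]],
  ],
)

```text
t: 12.58
tool_pos: [0.5801, 0.0413, 0.2998]
orientation: [2.203, 2.236, 0.004]
force: [7.9, 0.0, -5.1]
opening: 0.0093
gripper_force: 20.0
```

Call:
apply_moves(
  series=[
    [[0, 0, -1], [0, 0, 0]],
    [[0, 0, 0], [0, 0, 0]],
    [[0, 0, 0], [0, 0, 0]],
  ],
)

```text
t: 12.83
tool_pos: [0.5803, 0.0413, 0.3009]
orientation: [2.203, 2.236, 0.005]
force: [9.9, 0.5, -6.0]
opening: 0.0089
gripper_force: 20.0
```

Call:
apply_moves(
  series=[
    [[0, 0, -1], [0, 0, 0]],
    [[0, 0, 0], [0, 0, 0]],
    [[0, 0, 0], [0, 0, 0]],
  ],
)

```text
t: 13.08
tool_pos: [0.5804, 0.0413, 0.302]
orientation: [2.203, 2.236, 0.005]
force: [11.0, 0.2, -6.7]
opening: 0.0093
gripper_force: 20.0
```

Call:
apply_moves(
  series=[
    [[0, 0, -0.7], [0, 0, 0]],
    [[0, 0, 0], [0, 0, 0]],
    [[0, 0, 0], [0, 0, 0]],
  ],
)

```text
t: 13.33
tool_pos: [0.5804, 0.0413, 0.3022]
orientation: [2.203, 2.236, 0.005]
force: [13.7, 0.5, -10.7]
opening: 0.0085
gripper_force: 20.0
```

```bash

python3 - <<'E'
from h import *
to(.580,.038,.132,1.58)
E
```

```text
t 13.3333 grasp [0.5812 0.0413 0.1352] psi 1.5856 q6 -0.032 open 0.0085 F [ 13.7   0.5 -10.7]
shift [-3.3 -0.5  3.2] turn [ 0.004 -0.     0.006]
```

Call:
apply_moves(
  series=[
    [[0, 0, -0.8], [0, 0, 0]],
    [[0, 0, 0], [0, 0, 0]],
    [[0, 0, 0], [0, 0, 0]],
  ],
)

```text
t: 13.58
tool_pos: [0.5805, 0.0413, 0.3025]
orientation: [2.203, 2.236, 0.005]
force: [16.1, 0.4, -14.4]
opening: 0.0094
gripper_force: 20.0
```

The cover is caught: the force climbed to 14 N with almost no motion, after a 2.5 mm rise. I'll lower it, release it and turn the knob.

Call:
apply_moves(
  series=[
    [[0, 0, 2], [0, 0, 0]],
    [[0, 0, 1.5], [0, 0, 0]],
    [[0, 0, 0], [0, 0, 0]],
    [[0, 0, 0], [0, 0, 0]],
  ],
)

```text
t: 13.92
tool_pos: [0.5801, 0.0413, 0.2998]
orientation: [2.203, 2.236, 0.004]
force: [8.1, 1.3, -5.0]
opening: 0.0093
gripper_force: 20.0
```

Call:
apply_moves(
  series=[
    [[0, 0, 0], [0, 0, 0]],
    [[0, 0, 0], [0, 0, 0]],
    [[0, 0, 0], [0, 0, 0]],
    [[0, 0, 0], [0, 0, 0]],
    [[0, 0, 0], [0, 0, 0]],
    [[0, 0, 0], [0, 0, 0]],
    [[0, 0, -20], [0, 0, 0]],
    [[0, 0, -40], [0, 0, 0]],
    [[21, -29, 0], [0, 0, 0]],
    [[21, -29, 0], [0, 0, 0]],
    [[21, -29, 0], [0, 0, 0]],
    [[0, 0, 0], [0, 0, 0]],
  ],
  claw=1,
)

```text
t: 14.92
tool_pos: [0.4874, 0.1055, 0.359]
orientation: [-2.2, -2.238, 0.002]
force: [-1.2, -0.8, -0.3]
opening: 0.0847
gripper_force: 0.0
```

```bash

python3 - <<'E'
from h import *
to(.4925,.103,.1155,1.58)
E
```

```text
t 14.9167 grasp [0.4869 0.1057 0.192 ] psi 1.5881 q6 0.092 open 0.0847 F [-1.2 -0.8 -0.3]
shift [-2.7  5.3 76.5] turn [-0.003 -0.001  0.008]
```

Call:
apply_moves(
  series=[
    [[-2.5, 5, 0], [0, 0, 0]],
    [[0, 0, 25], [0, 0, 0]],
    [[0, 0, 25], [0, 0, 0]],
    [[0, 0, 15], [0, 0, 0]],
    [[0, 0, 11], [0, 0, 0]],
    [[0, 0, 0], [0, 0, 0]],
    [[0, 0, 0], [0, 0, 0]],
  ],
)

```text
t: 15.5
tool_pos: [0.4969, 0.1001, 0.2836]
orientation: [-2.205, -2.237, 0.001]
force: [0.8, 0.4, 0.4]
opening: 0.0931
gripper_force: 0.0
```

Call:
apply_moves(
  series=[
    [[0, 0, 0], [0, 0, 0]],
    [[0, 0, 0], [0, 0, 0]],
    [[0, 0, 0], [0, 0, 0]],
    [[0, 0, 0], [0, 0, 0]],
    [[0, 0, 0], [0, 0, 0]],
    [[0, 0, 0], [0, 0, 0]],
    [[0, 0, 0], [0, 0, 0]],
    [[0, 0, 0], [0, 0, 0]],
    [[0, 0, 0], [0, 0, 0]],
    [[0, 0, 0], [0, 0, 0]],
    [[0, 0, 0], [0, 0, 0]],
    [[0, 0, 0], [0, 0, 0]],
  ],
  claw=0,
  newtons=25,
)

```text
t: 16.5
tool_pos: [0.4947, 0.1006, 0.2835]
orientation: [-2.201, -2.235, 0.007]
force: [-14.5, -1.2, 13.1]
opening: 0.0355
gripper_force: 25.0
```

```bash

python3 - <<'E'
from h import *
to(.4925,.103,.1155,.01)
E
```

```text
t 16.5 grasp [0.4936 0.1006 0.1165] psi 1.5861 q6 0.084 open 0.0355 F [-14.5  -1.2  13.1]
shift [ 2.4 -2.1  1. ] turn [-0.005  0.005  1.576]
```

Call:
apply_moves(
  series=[
    [[0, -2.5, 0], [0, 0, 0]],
    [[0, 0, 0], [0, 0, 0.1]],
    [[0, 0, 0], [0, 0, 0.1]],
    [[0, 0, 0], [0, 0, 0.1]],
    [[0, 0, 0], [0, 0, 0.1]],
    [[0, 0, 0], [0, 0, 0.1]],
    [[0, 0, 0], [0, 0, 0.1]],
    [[0, 0, 0], [0, 0, 0.1]],
    [[0, 0, 0], [0, 0, 0.1]],
  ],
)

```text
t: 17.25
tool_pos: [0.4925, 0.1011, 0.2835]
orientation: [-2.902, -1.195, 0.006]
force: [-12.0, 3.8, 10.3]
opening: 0.0356
gripper_force: 25.0
```

Call:
apply_moves(
  series=[
    [[0, 0, 0], [0, 0, 0.1]],
    [[0, 0, 0], [0, 0, 0.1]],
    [[0, 0, 0], [0, 0, 0.1]],
    [[0, 0, 0], [0, 0, 0.1]],
    [[0, 0, 0], [0, 0, 0.1]],
    [[0, 0, 0], [0, 0, 0.1]],
    [[0, 0, 0], [0, 0, 0.1]],
    [[0, 0, 0], [0, 0, 0.08]],
    [[0, 0, 0], [0, 0, 0]],
    [[0, 0, 0], [0, 0, 0]],
  ],
)

```text
t: 18.08
tool_pos: [0.4921, 0.1023, 0.2835]
orientation: [-3.138, -0.01, 0.009]
force: [-14.9, 10.4, 10.4]
opening: 0.0351
gripper_force: 25.0
```

```bash

python3 - <<'E'
from h import *
to(.4925,.103,.1155,.01)
E
```

```text
t 18.0833 grasp [0.4912 0.1029 0.1165] psi 0.0061 q6 1.665 open 0.0351 F [-14.9  10.4  10.4]
shift [ 0.4 -0.7  1. ] turn [-0.004  0.006 -0.004]
```

Call:
apply_moves(
  series=[
    [[0, 0, 0], [0, 0, 0]],
    [[0, 0, 0], [0, 0, 0]],
    [[0, 0, 0], [0, 0, 0]],
    [[0, 0, 0], [0, 0, 0]],
    [[0, 0, 0], [0, 0, 0]],
    [[0, 0, -15], [0, 0, 0]],
    [[0, 0, -30], [0, 0, 0]],
    [[0, 0, -30], [0, 0, 0]],
    [[0, 0, 0], [0, 0, -0.124]],
    [[0, 0, 0], [0, 0, -0.124]],
    [[0, 0, 0], [0, 0, -0.124]],
    [[0, 0, 0], [0, 0, -0.124]],
  ],
  claw=1,
)

```text
t: 19.08
tool_pos: [0.494, 0.1004, 0.3591]
orientation: [3.041, 0.789, 0.001]
force: [-1.3, 0.2, -0.2]
opening: 0.0931
gripper_force: 0.0
```

Call:
apply_moves(
  series=[
    [[0, 0, 0], [0, 0, -0.124]],
    [[0, 0, 0], [0, 0, -0.124]],
    [[0, 0, 0], [0, 0, -0.124]],
    [[0, 0, 0], [0, 0, -0.124]],
    [[0, 0, 0], [0, 0, -0.124]],
    [[0, 0, 0], [0, 0, -0.124]],
    [[0, 0, 0], [0, 0, -0.124]],
    [[0, 0, 0], [0, 0, -0.124]],
    [[0, 0, 0], [0, 0, -0.088]],
    [[0, 0, 0], [0, 0, 0]],
    [[0, 0, 0], [0, 0, 0]],
  ],
)

```text
t: 20.0
tool_pos: [0.4939, 0.1004, 0.3587]
orientation: [2.213, 2.23, 0.0]
force: [-0.0, -0.1, -0.1]
opening: 0.0931
gripper_force: 0.0
```

```bash

python3 - <<'E'
from h import *
to(.5810,.040,.132,1.58)
E
```

```text
t 20.0 grasp [0.4939 0.1004 0.1917] psi 1.5785 q6 0.091 open 0.0931 F [-0.  -0.1 -0.1]
shift [-61.1  86.6  59.7] turn [ 0.     0.    -0.002]
```

Call:
apply_moves(
  series=[
    [[-20, 29, 0], [0, 0, 0]],
    [[-20, 29, 0], [0, 0, 0]],
    [[-20.5, 29, 0], [0, 0, 0]],
    [[0, 0, 0], [0, 0, 0]],
    [[0, 0, 20], [0, 0, 0]],
    [[0, 0, 20], [0, 0, 0]],
    [[0, 0, 15], [0, 0, 0]],
    [[0, 0, 4.5], [0, 0, 0]],
    [[0, 0, 0], [0, 0, 0]],
    [[0, 0, 0], [0, 0, 0]],
  ],
)

```text
t: 20.83
tool_pos: [0.5816, 0.041, 0.2998]
orientation: [2.211, 2.232, 0.0]
force: [-1.0, 0.5, -0.4]
opening: 0.093
gripper_force: 0.0
```

Call:
apply_moves(
  series=[
    [[0, 0, 0], [0, 0, 0]],
    [[0, 0, 0], [0, 0, 0]],
    [[0, 0, 0], [0, 0, 0]],
    [[0, 0, 0], [0, 0, 0]],
    [[0, 0, 0], [0, 0, 0]],
    [[0, 0, 0], [0, 0, 0]],
    [[0, 0, 0], [0, 0, 0]],
    [[0, 0, 0], [0, 0, 0]],
    [[0, 0, 0], [0, 0, 0]],
    [[0, 0, 0], [0, 0, 0]],
    [[0, 0, 0], [0, 0, 0]],
    [[0, 0, 0], [0, 0, 0]],
  ],
  claw=0,
  newtons=25,
)

```text
t: 21.83
tool_pos: [0.5815, 0.041, 0.2992]
orientation: [-2.209, -2.233, 0.0]
force: [0.1, 0.1, -0.3]
opening: 0.0176
gripper_force: 0.0
```

Call:
apply_moves(
  series=[
    [[0, 0, 0], [0, 0, 0]],
    [[0, 0, 0], [0, 0, 0]],
    [[0, 0, 0], [0, 0, 0]],
    [[0, 0, 0], [0, 0, 0]],
    [[0, 0, 0], [0, 0, 0]],
  ],
)

```text
t: 22.25
tool_pos: [0.5811, 0.041, 0.2991]
orientation: [-2.208, -2.233, 0.002]
force: [-4.4, -0.4, 3.8]
opening: 0.0091
gripper_force: 25.0
```

Call:
apply_moves(
  series=[
    [[0, 0, -1.5], [0, 0, 0]],
    [[0, 0, -1], [0, 0, 0]],
    [[0, 0, 0], [0, 0, 0]],
    [[0, 0, 0], [0, 0, 0]],
  ],
)

```text
t: 22.58
tool_pos: [0.5813, 0.041, 0.3013]
orientation: [-2.209, -2.233, 0.001]
force: [-0.8, -0.1, -4.2]
opening: 0.0088
gripper_force: 25.0
```

Call:
apply_moves(
  series=[
    [[0, 0, -1], [0, 0, 0]],
    [[0, 0, -0.5], [0, 0, 0]],
    [[0, 0, 0], [0, 0, 0]],
    [[0, 0, 0], [0, 0, 0]],
  ],
)

```text
t: 22.92
tool_pos: [0.5817, 0.041, 0.3034]
orientation: [2.209, 2.233, 0.001]
force: [1.6, -0.8, -5.2]
opening: 0.009
gripper_force: 25.0
```

The cover is free: it rose 4.3 mm under about 5 N. I'll raise it along the arc.

Call:
apply_moves(
  series=[
    [[0, 1.6, -6.4], [0, 0, 0]],
    [[0, 2.1, -6.2], [0, 0, 0]],
    [[0, 3.0, -8.2], [0, 0, 0]],
    [[0, 3.3, -8.0], [0, 0, 0]],
    [[0, 3.8, -7.9], [0, 0, 0]],
    [[0, 4.1, -7.6], [0, 0, 0]],
    [[0, 0, 0], [0, 0, 0]],
    [[0, 0, 0], [0, 0, 0]],
  ],
)

```text
t: 23.58
tool_pos: [0.5994, 0.0412, 0.3486]
orientation: [-2.209, -2.234, 0.001]
force: [-4.0, -1.2, -1.2]
opening: 0.009
gripper_force: 25.0
```

Call:
apply_moves(
  series=[
    [[0, 4.5, -7.4], [0, 0, 0]],
    [[0, 4.9, -7.2], [0, 0, 0]],
    [[0, 5.2, -7.0], [0, 0, 0]],
    [[0, 5.6, -6.7], [0, 0, 0]],
    [[0, 0, 0], [0, 0, 0]],
    [[0, 0, 0], [0, 0, 0]],
  ],
)

```text
t: 24.08
tool_pos: [0.6196, 0.0413, 0.3779]
orientation: [-2.209, -2.234, 0.001]
force: [-10.0, -1.8, 4.1]
opening: 0.0088
gripper_force: 25.0
```

```bash

python3 - <<'E'
from h import *
to(.5810,.040,.132,1.58)
p,d=robot.read_camera("side");cv2.imwrite("pics/t4.png",p)
E
```

```text
t 24.0833 grasp [0.6196 0.0413 0.2109] psi 1.5818 q6 -0.027 open 0.0088 F [-10.   -1.8   4.1]
shift [ -0.9 -38.6  78.9] turn [-0.     0.     0.002]
```

View pics/t4.png

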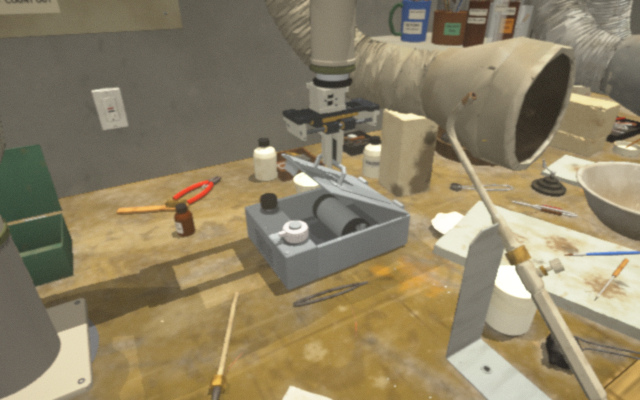

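The side view shows the cover open about 27°, with the handle gripped at (328,172), the collar pointer still at the front (278,237) and the gripper clear of the hose. I'll continue, with a small outward correction.

Call:
apply_moves(
  series=[
    [[0, 5.2, -7.2], [0, 0, 0]],
    [[0, 5.6, -6.9], [0, 0, 0]],
    [[0, 6.0, -6.3], [0, 0, 0]],
    [[0, 6.3, -6.0], [0, 0, 0]],
    [[0, 5.2, -4.3], [0, 0, 0]],
    [[0, 5.3, -4.0], [0, 0, 0]],
    [[0, 0, 0], [0, 0, 0]],
    [[0, 0, 0], [0, 0, 0]],
    [[0, 0, 0], [0, 0, 0]],
  ],
)

```text
t: 24.88
tool_pos: [0.6539, 0.0416, 0.4099]
orientation: [2.209, 2.233, 0.0]
force: [5.9, -1.0, -11.7]
opening: 0.0088
gripper_force: 25.0
```

```bash

python3 - <<'E'
from h import *
to(.657,.040,.241,1.58)
s=robot.read_state();g=s["tool_pos"]-[0,0,.172]
print("theta", np.arctan2(g[2]-.089,.751-g[0])-.22, "dq",s["dq"].round(4))
p,d=robot.read_camera("side");cv2.imwrite("pics/t5.png",cv2.resize(p[90:290,235:435],None,fx=3,fy=3,interpolation=cv2.INTER_CUBIC))
E
```

```text
t 24.8833 grasp [0.6539 0.0415 0.2429] psi 1.5815 q6 -0.025 open 0.0088 F [  5.9  -1.  -11.7]
shift [-1.6  3.1  1.9] turn [0.001 0.    0.002]
theta 0.7726553470934966 dq [-0.0002 -0.0029  0.0077  0.002  -0.0043  0.0002]
```

View pics/t5.png

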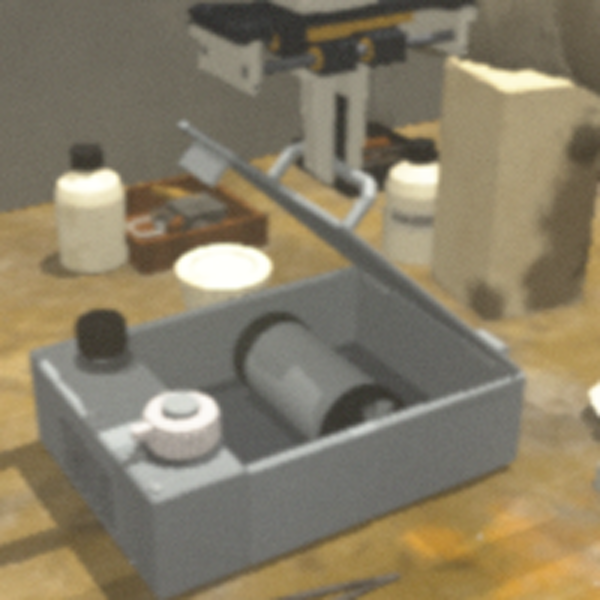

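The cover is held at about 44° with the handle in the fingers, and the pointer is at the mark. I'll let it settle and hand in.

Call:
apply_moves(
  series=[
    [[0, 0, 0], [0, 0, 0]],
    [[0, 0, 0], [0, 0, 0]],
    [[0, 0, 0], [0, 0, 0]],
    [[0, 0, 0], [0, 0, 0]],
    [[0, 0, 0], [0, 0, 0]],
    [[0, 0, 0], [0, 0, 0]],
    [[0, 0, 0], [0, 0, 0]],
    [[0, 0, 0], [0, 0, 0]],
  ],
)

```text
t: 25.6
tool_pos: [0.6537, 0.0415, 0.4098]
orientation: [2.209, 2.233, 0.0]
force: [5.3, -1.8, -13.6]
opening: 0.0089
gripper_force: 25.0
```

```bash
python3 -c "
from plant import robot
print(robot.read_state()['tool_pos']);print(robot.close_job())"
```

```text
[0.65371894 0.04151048 0.40975815]
the job is handed in; nothing more can be done
None
```

The job is handed in (no verdict came back): collar turned to within about 0.03 rad of the locked mark, cover tugged and found caught, knob turned a quarter turn to free it, and cover held by the handle at about 44°, with the tin, pot and tweezers not touched.

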